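# Draw the laden pastry tray from under the display shelf and hold it up level

## Robot

A 7-joint arm with a two-finger parallel gripper is mounted at the origin on the work surface. World frame = base frame: x ahead of the robot, y to its left, z up, the work surface at z = 0. Lengths are in m, angles in rad, forces in N, time in s.
With the tool pointing down it reaches from about 0.35 to 0.9 m from the base axis. Payload 8.1 kg.
Tool frame: the origin (TCP) lies between the finger pads, 19 mm behind the fingertips; this is the grasp point; z points along the fingers, x is the direction in which the jaws open and shut, and the axes are right-handed (so a half turn about z gives the same grasp; the last joint's range is limited). The gripper opens to 92 mm and grips with 3 to 60 N. Pads are 19 mm wide; open, the fingers measure 130 mm over their backs; the gripper's body (75 mm by 190 mm) begins 47 mm behind the grasp point.
Start: joints at [-1.212, 0.434, 0.025, 1.573, -0.012, 1.134, -0.075], TCP at [0.279, 0.56, 0.246] pointing down, gripper open.
Joint ranges: [-2.62, 2.62], [-0.44, 2.09], [-1.27, 1.32], [0.08, 2.57], [-1.32, 4.46], [0.12, 2], [-2.74, 2.74]. Speed limits (rad/s): [2.22, 2.22, 3.01, 3.01, 3.14, 3.14, 3.14].

## Interface

Orientations are given as a rotation vector (axis times angle).
In Python, from plant import env gives the robot as it stands. The module is installed in compiled form; this text tells all that it offers.
- The arm moves only by the shell command python3 -m creep 'ROWS'. ROWS is JSON, a list of rows, each an object of numbers: "x", "y", "z": the shift along the tool's x, y, z in m; "spin": the turn about the tool's z in degrees; "gripper": the opening, from 0 (shut) to 1 (fully open). A call has exactly 8 rows; each row shifts and turns the commanded pose from where the row before left it, along the tool's axes as they then stand; what a row does not reach is not made up. A row lasts 1/12 s, in which the tool goes at most 41.7 mm and 7.16 degrees, less where a joint would pass 70% of its speed; a pose out of reach is approached as far as the arm can. A call is refused whole if a number of a shift passes 0.0417 or a number of a turn 7.16, either way. A call with a gripper value outside its range is refused whole. The fingers move at their own pace and stop on an object; the grip force is fixed at half the most. Time passes only in rows, so rows that do not move let the fingers close, or fill a call up. It gives the time, the measured TCP pose, the force and the opening at its end, in the units of the state.
- env.observe(): the state, without advancing time (a new reading comes with each control period).
- env.camera(name): name is "side" or "top"; returns a dict with "frame" (480x640x3 uint8, blue, green, red), "vertical_fov" (degrees; the focal length in pixels is half the picture's height over the tangent of half this angle, whatever the lens; pixels are square), "cx", "cy" (the principal point, pixels), "distortion" ([k1, k2, p1, p2, k3] as OpenCV has them; the pictures are not rectified), "world_from_camera" (4x4, takes a point from camera to world coordinates). Camera axes: x right, y down, z forward; pixel columns grow to the right and rows downward; lengths in m; the calibration is good to about 2 mm. A picture is of the moment at which its call begins. There is no depth.
- env.job_done(): hands the job in, once; it reports no verdict.
Trained networks look in the newest picture that a camera, given by its name, has taken for a name from the list of things; names that differ only in an ending like _2 or _b are one class to them, and where a whole thing is asked for, a point or a joint stands for the part that bears it (a point fixed in the world has none). Each returns a list of dicts, best first, with "conf" (0 to 1); they miss things now and then, are a little off and sometimes report something else, mostly with a low value. They report only what shows in the picture. A call takes as long as a camera call. They do not tell look-alikes from the thing itself.
- env.find_in(camera, query): "position" ([column, row] in pixels, amid what is visible of it).
- env.silhouettes(camera, query): "region" (480x640 bool, what is visible of it) and "position" ([column, row] in pixels, amid what is visible of it).
- env.spot_point(camera, query): "position" ([column, row] in pixels: a listed point, or the origin of a listed thing).
The state is a dict: "clock": time; "joints": joint angles; "joint_vel": joint speeds; "tau": joint torques, N m; "tcp_pos": TCP position; "ee_rot": TCP orientation; "contact_force": force on the tool from outside, world axes, zero at the start; "moment": the same for the moment, N m; "gripper_width": finger opening in m.
Only numpy, scipy, OpenCV 4.12 (cv2) and the standard library are available. Lean on these libraries where they do the work, as an engineer would, in place of code of your own. Each camera call takes 0.05 s, during which the arm holds its last target. There are 200 camera calls.

## Task

Two small black trays stand side by side in the bays under the low glass shelf: take the one carrying three pastries (the other has a single bun) and slide it straight out along the counter towards the robot until the whole tray is clear in front of the shelf. Then lift it gently by its wooden centre handle to at least 10 cm off the counter, and finish while still holding it there, steady and level, in front of the shelf with all three pastries on it. Leave the other tray with its bun and everything else where they stand.

Things in the scene. Friction and masses are not known exactly. Their poses are not given: they have to be found in the camera images.
- display: fixed unit of light wood, 200 mm deep (x) and 382 mm wide (y). Origin on the counter under the middle of its front edge; x points into the unit, away from the robot, y left, z up. Two bays open in front and behind, 172 mm wide, centred at y = +90 and -90 mm; trays slide in them along x on the counter. A tray is wholly out when its origin is at x below -80 mm. Place and yaw vary
- shelf_edge (a point): upper middle of the front edge of the glass shelf that covers the whole display unit, 130 mm above the counter, straight above the unit's origin. The wooden shelf frame (18 mm) reaches down to 104 mm, the glass to 124 mm. Between the bays lies a batten 18 mm high, outside them are side panels up to the shelf
- tray: THE TRAY TO TAKE, three pastries on it: loose, black steel, 160 x 160 mm, floor 4 mm thick, rim 14 mm high, in either bay, its front 50 to 68 mm out of the unit. Origin at the centre of its underside; x points to its rear (into the unit), y left, z up. 0.34 to 0.55 kg plus pastries of 50 to 60 g each; balance point within 15 mm of its centre
- tray_tab (a point): middle of the grip part of the upright pull tab in front of this tray: 105 mm from the tray's origin towards its -x, 40 mm above its underside. The tab is 14 mm wide (y), 18 mm deep (x), from 8 to 52 mm height, its rear face 16 mm ahead of the rim; it stands 75 to 93 mm in front of the shelf at the start
- tray_handle (a point): middle of this tray's centre handle: a wooden bar above the middle of the tray, along the tray's x, 70 mm long, 14 mm wide (y), 18 mm high, its middle 71 mm and its top 80 mm above the tray's underside, on two 8 mm posts at x = -28 and +28 mm. Under the shelf at the start
- other_tray: a tray of the same make in the other bay with a single bun on it; same axes; leave it
- bun: round domed bun, 54 mm across, 26 mm high, loose on the tray to take; origin centre of its underside
- palmier: flat heart-shaped palmier, 59 x 56 mm, 18 mm high, loose on the tray to take; origin centre of its underside
- roll: oblong sugared roll, 56 x 36 mm, 26 mm high, loose on the tray to take; origin centre of its underside
- other_bun: round bun like the first, on the other tray; leave it
- jar: amber glass jar with steel lid, 72 mm across, 110 mm high, on the counter left of the trays; origin centre of its underside
- mug: white mug, 76 mm across, 90 mm high, on the counter right of the trays; origin centre of its underside
- bowl: white bowl, 100 mm across, 45 mm high, on the glass shelf; origin centre of its underside
- loaf: round loaf, 100 mm across, 63 mm high, right of the display unit; origin centre of its underside
- tongs: steel tongs lying on the counter left of the trays, along their x, 200 mm long, 12 mm high; origin on the counter at the middle of its length
Things that resemble listed ones, but are neither listed nor needed, are in the scene too. What is shaped like the mug but blue, pink or purple is not meant.

How it is judged:
By the outcome, as a careful person would: the job done as asked, in the order asked, and still so for the second after the job is handed in, while the arm keeps its last pose, push and grip.
It also fails if it takes over 51 s, if anything falls off the work surface, if the arm or the gripper's body presses on something with over 40 N, if the wrist force passes 120 N, or if a joint passes its speed limit or range.

## Working session

There is one attempt and no reset: what is moved stays moved. The work goes in short steps, Python scripts to look and compute and a shell command to move; the robot and the scene stay as the last step left them, time stands still between calls to the robot, and variables do not carry over. Pictures are saved under pics/ and viewed, about 8 in all and at most 12, crops included, and the job is handed in when it is done.

```bash
mkdir -p pics
cat > h.py <<'E'
import numpy as np, cv2
from plant import env
from scipy.spatial.transform import Rotation as R
def cam(n):
    c=env.camera(n); f=240/np.tan(np.radians(c["vertical_fov"])/2)
    c["K"]=np.array([[f,0,c["cx"]],[0,f,c["cy"]],[0,0,1]]); c["d"]=np.array(c["distortion"],float); c["T"]=np.array(c["world_from_camera"]); return c
def ray(c,p):
    u=cv2.undistortPoints(np.array([[p]],float),c["K"],c["d"])[0,0]
    return c["T"][:3,3], c["T"][:3,:3]@np.array([u[0],u[1],1])
def atz(c,p,z):
    o,d=ray(c,p); return o+d*(z-o[2])/d[2]
def tri(cs,ps):
    A=np.zeros((3,3));b=np.zeros(3)
    for c,p in zip(cs,ps):
        o,d=ray(c,p); d=d/np.linalg.norm(d); M=np.eye(3)-np.outer(d,d); A+=M;b+=M@o
    return np.linalg.solve(A,b)
def proj(c,X):
    Ti=np.linalg.inv(c["T"]); return cv2.projectPoints(np.atleast_2d(np.array(X,float)),cv2.Rodrigues(Ti[:3,:3])[0],Ti[:3,3],c["K"],c["d"])[0][:,0]
E
python3 - <<'E'
from h import *
np.set_printoptions(precision=4,suppress=True)
s=env.observe(); print(s["clock"],s["tcp_pos"],s["ee_rot"],s["gripper_width"]); print(R.from_rotvec(s["ee_rot"]).as_matrix())
for n in("side","top"):
    c=cam(n); cv2.imwrite(f"pics/{n}0.png",c["frame"]); print(n,c["T"][:3,3])
    for q in("shelf_edge","tray_tab","tray_handle","tray","bun","palmier","roll","jar","mug"):
        print(q,[(np.round(r["position"]),round(r["conf"],2)) for r in env.spot_point(n,q)][:4])
E
```

```text
0.0 [0.2783 0.5591 0.2448] [ 2.6701  1.6535 -0.002 ] 0.09181678573222062
[[ 0.4456  0.8952 -0.0006]
 [ 0.8952 -0.4456 -0.0015]
 [-0.0016  0.0002 -1.    ]]
side [ 0.0396 -0.6018  0.582 ]
shelf_edge [(array([327., 222.]), 0.91), (array([329., 267.]), 0.75)]
tray_tab []
tray_handle [(array([362., 254.]), 0.85), (array([221., 239.]), 0.5)]
tray [(array([359., 279.]), 0.86)]
bun [(array([337., 278.]), 0.74), (array([364., 276.]), 0.17)]
palmier [(array([362., 263.]), 0.64), (array([328., 222.]), 0.61)]
roll [(array([384., 279.]), 0.58)]
jar [(array([218., 238.]), 0.8)]
mug [(array([455., 443.]), 0.97), (array([506., 362.]), 0.96), (array([398., 368.]), 0.65), (array([353., 397.]), 0.62)]
top [ 0.2997 -0.0035  1.6739]
shelf_edge [(array([302., 210.]), 0.73)]
tray_tab [(array([337., 243.]), 0.72)]
tray_handle [(array([336., 205.]), 0.96), (array([306., 206.]), 0.68)]
tray [(array([352., 202.]), 0.66), (array([334., 208.]), 0.59)]
bun [(array([325., 222.]), 0.7), (array([292., 183.]), 0.64)]
palmier []
roll [(array([222., 231.]), 0.7), (array([351., 202.]), 0.36)]
jar [(array([199., 258.]), 0.73)]
mug [(array([462., 213.]), 0.98), (array([417., 302.]), 0.94), (array([419., 267.]), 0.7), (array([476., 286.]), 0.56)]
```

View pics/side0.png

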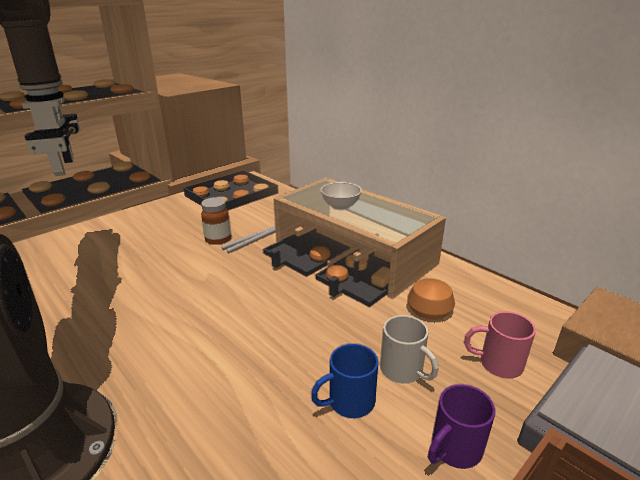

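View pics/top0.png

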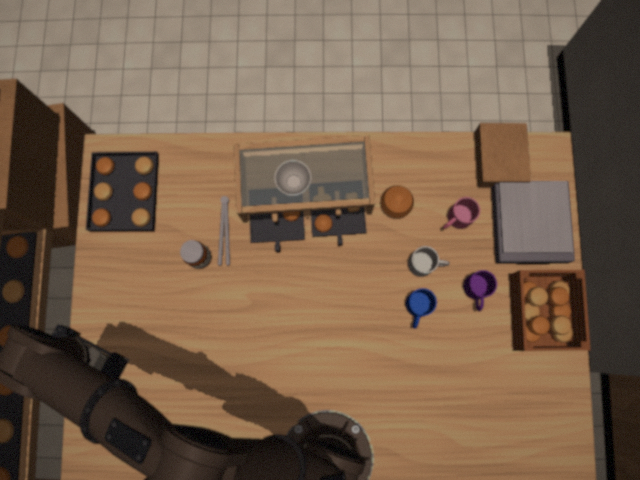

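The side and top views show the right tray (tab near top (339,241), side (334,288)) and the left tray (tab near top (278,246), side (276,262)). The right one seems to carry three pastries. I'll confirm with an enlarged crop and fit the geometry.

Run:
```python
from h import *
np.set_printoptions(precision=4,suppress=True)
ct=cam("top"); r=env.spot_point("top","tray_tab"); print("tab",[(x["position"],x["conf"]) for x in r]); 
print("tab find",[(x["position"],x["conf"]) for x in env.find_in("top","tray_tab")])
cs=cam("side"); print("side tab",[(x["position"],x["conf"]) for x in env.spot_point("side","tray_tab")+env.find_in("side","tray_tab")])
a=cv2.resize(cs["frame"][180:310,255:455],None,fx=4,fy=4,interpolation=cv2.INTER_CUBIC)[:,:800]
b=cv2.resize(ct["frame"][130:255,230:380],None,fx=5,fy=5,interpolation=cv2.INTER_CUBIC)
cv2.imwrite("pics/a.png",a); cv2.imwrite("pics/b.png",cv2.convertScaleAbs(b,alpha=1.6,beta=20))
h=tri([ct,cs],[(336.,205.),(362.,254.)]); print("handle tri",h)
print("shelf_edge tri",tri([ct,cs],[(302.,210.),(327.,222.)]), "z.13", atz(ct,(302.,210.),.13),atz(cs,(327.,222.),.13))
print("tab z.04",atz(ct,(337,243),.04), "handle z.071",atz(ct,(336,205),.071),atz(cs,(362,254),.071))
```

```text
tab [([338.5, 241.7], 0.72)]
tab find [([341.2, 222.2], 0.56)]
side tab [([334.5, 282.6], 0.72), ([361.3, 252.8], 0.69), ([360.4, 279.1], 0.6)]
handle tri [ 0.7016 -0.0278  0.0639]
shelf_edge tri [0.676  0.065  0.1202] z.13 [0.672  0.0658 0.13  ] [0.6645 0.05   0.13  ]
tab z.04 [ 0.5963 -0.0308  0.04  ] handle z.071 [ 0.7004 -0.0281  0.071 ] [ 0.6919 -0.0353  0.071 ]
```

View pics/a.png

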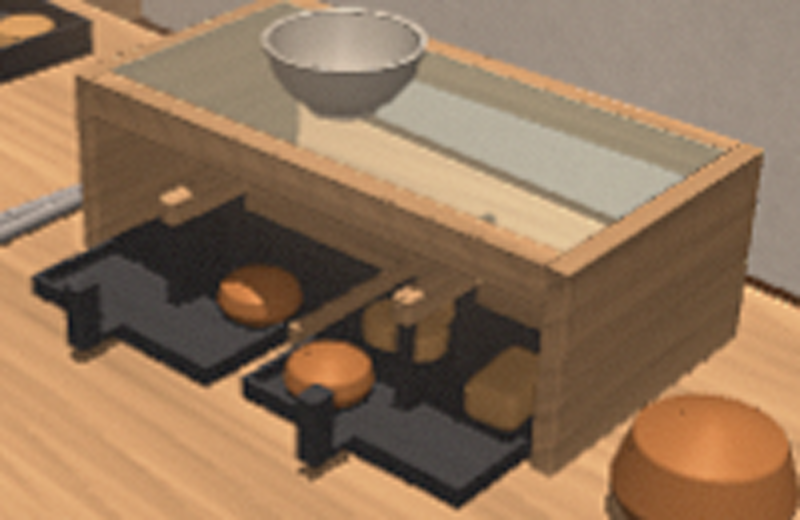

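View pics/b.png

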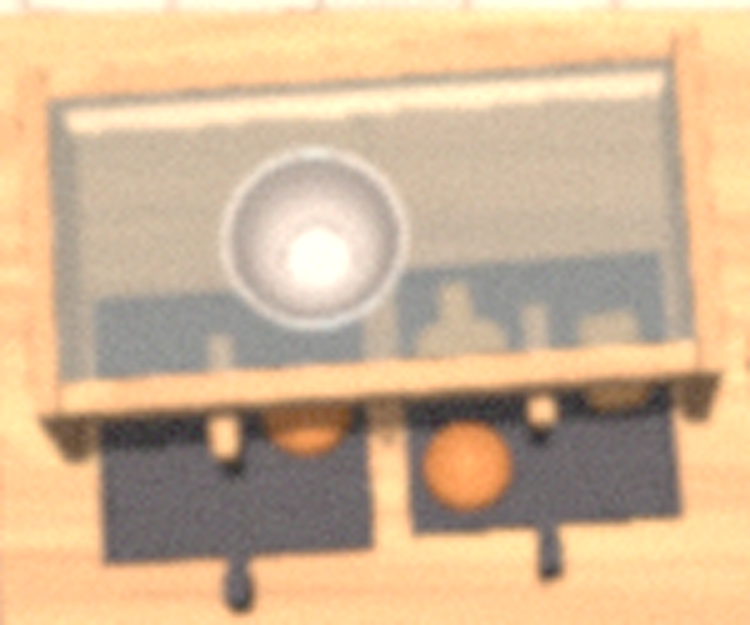

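The crops settle it: the left tray (tab at crop-b (238,585)) carries one bun, partly under the shelf. The right tray (tab at crop-b (550,555)) carries a bun at (467,465), a palmier at (460,330) and a roll at (610,370), so the right tray is the one meant.

Run:
```python
from h import *
np.set_printoptions(precision=4,suppress=True)
ct=cam("top");cs=cam("side")
A=lambda u,v:(255+u/4,180+v/4)
B=lambda u,v:(230+u/5,130+v/5)
L=atz(cs,A(78,78),.13);Rr=atz(cs,A(568,275),.13);BR=atz(cs,A(762,153),.13)
print("side corners",L,Rr,BR,np.linalg.norm(L-Rr),np.linalg.norm(BR-Rr),"yaw",np.degrees(np.arctan2(-(L-Rr)[0],(L-Rr)[1])))
L2=atz(ct,B(45,418),.13);R2=atz(ct,B(718,374),.13);print("top corners",L2,R2,np.linalg.norm(L2-R2),"yaw",np.degrees(np.arctan2(-(L2-R2)[0],(L2-R2)[1])))
# tray front corners (outer front rim top z=.014)
for n,c,l,r in(("top",ct,B(413,533),B(680,514)),("side",cs,A(245,383),A(460,495))):
    l=atz(c,l,.014);r=atz(c,r,.014);v=l-r;print(n,"tray front",l,r,np.linalg.norm(v),np.degrees(np.arctan2(-v[0],v[1])),(l+r)/2)
t=tri([ct,cs],[(338.5,241.7),(334.5,282.6)]);print("tab",t)
print("tabtop side z.052",atz(cs,A(317,391),.052),"tab top z.04",atz(ct,(338.5,241.7),.04))
```

```text
side corners [0.6564 0.233  0.13  ] [ 0.6836 -0.1357  0.13  ] [ 0.8763 -0.1249  0.13  ] 0.3696437742702419 0.19298559792343742 yaw 4.213856509409338
top corners [0.6627 0.2385 0.13  ] [ 0.6859 -0.1301  0.13  ] 0.3692910033499714 yaw 3.603994557524875
top tray front [0.6202 0.0397 0.014 ] [ 0.631  -0.1159  0.014 ] 0.15603251134172486 3.9553290256740232 [ 0.6256 -0.0381  0.014 ]
side tray front [0.6154 0.0344 0.014 ] [ 0.6253 -0.1218  0.014 ] 0.1565023614350133 3.6044647365862033 [ 0.6204 -0.0437  0.014 ]
tab [ 0.6022 -0.0363  0.0358]
tabtop side z.052 [ 0.5996 -0.0404  0.052 ] tab top z.04 [ 0.6001 -0.0351  0.04  ]
```

```bash
python3 -m creep '[{"spin":-3.8,"gripper":0.7},{"spin":-3.8,"gripper":0.7},{"spin":-3.8,"gripper":0.7},{"spin":-3.8,"gripper":0.7},{"spin":-3.8,"gripper":0.7},{"spin":-3.8,"gripper":0.7},{"spin":-3.8,"gripper":0.7},{"spin":-3.8,"gripper":0.7}]'; python3 -m creep '[{"x":-0.031,"y":0.014,"gripper":0.7},{"x":-0.031,"y":0.014,"gripper":0.7},{"x":-0.031,"y":0.014,"gripper":0.7},{"x":-0.031,"y":0.014,"gripper":0.7},{"x":-0.031,"y":0.014,"gripper":0.7},{"x":-0.031,"y":0.014,"gripper":0.7},{"x":-0.031,"y":0.014,"gripper":0.7},{"x":-0.031,"y":0.014,"gripper":0.7}]'
python3 -m creep '[{"x":-0.031,"y":0.014,"gripper":0.7},{"x":-0.031,"y":0.014,"gripper":0.7},{"x":-0.031,"y":0.014,"gripper":0.7},{"x":-0.031,"y":0.014,"gripper":0.7},{"x":-0.031,"y":0.014,"gripper":0.7},{"x":-0.031,"y":0.014,"gripper":0.7},{"x":-0.031,"y":0.014,"gripper":0.7},{"x":-0.031,"y":0.014,"gripper":0.7}]'
```

```text
validation failed for argument at $[0]...
validation failed for argument at $[0]...
validation failed for argument at $[0]...
```

```bash
python3 -m creep '[{"x":0,"y":0,"z":0,"spin":-3.8,"gripper":0.7},{"x":0,"y":0,"z":0,"spin":-3.8,"gripper":0.7},{"x":0,"y":0,"z":0,"spin":-3.8,"gripper":0.7},{"x":0,"y":0,"z":0,"spin":-3.8,"gripper":0.7},{"x":0,"y":0,"z":0,"spin":-3.8,"gripper":0.7},{"x":0,"y":0,"z":0,"spin":-3.8,"gripper":0.7},{"x":0,"y":0,"z":0,"spin":-3.8,"gripper":0.7},{"x":0,"y":0,"z":0,"spin":-3.8,"gripper":0.7}]'; python3 -c "
from h import *
print(R.from_rotvec(env.observe()['ee_rot']).as_matrix().round(4))"
```

```text
clock: 2.07
tcp_pos: [0.2785, 0.5595, 0.2455]
ee_rot: [2.14, 2.3, 0.0]
contact_force: [-0.3, 0.5, -0.3]
gripper_width: 0.064
[[-0.0718  0.9974  0.    ]
 [ 0.9974  0.0718 -0.    ]
 [-0.      0.     -1.    ]]
```

```bash
python3 -m creep '[{"x":-0.031,"y":0.014,"z":0,"spin":0,"gripper":0.7},{"x":-0.031,"y":0.014,"z":0,"spin":0,"gripper":0.7},{"x":-0.031,"y":0.014,"z":0,"spin":0,"gripper":0.7},{"x":-0.031,"y":0.014,"z":0,"spin":0,"gripper":0.7},{"x":-0.031,"y":0.014,"z":0,"spin":0,"gripper":0.7},{"x":-0.031,"y":0.014,"z":0,"spin":0,"gripper":0.7},{"x":-0.031,"y":0.014,"z":0,"spin":0,"gripper":0.7},{"x":-0.031,"y":0.014,"z":0,"spin":0,"gripper":0.7}]'
python3 -m creep '[{"x":-0.031,"y":0.014,"z":0,"spin":0,"gripper":0.7},{"x":-0.031,"y":0.014,"z":0,"spin":0,"gripper":0.7},{"x":-0.031,"y":0.014,"z":0,"spin":0,"gripper":0.7},{"x":-0.031,"y":0.014,"z":0,"spin":0,"gripper":0.7},{"x":-0.031,"y":0.014,"z":0,"spin":0,"gripper":0.7},{"x":-0.031,"y":0.014,"z":0,"spin":0,"gripper":0.7},{"x":-0.031,"y":0.014,"z":0,"spin":0,"gripper":0.7},{"x":-0.031,"y":0.014,"z":0,"spin":0,"gripper":0.7}]'
```

```text
clock: 2.73
tcp_pos: [0.4079, 0.3183, 0.2458]
ee_rot: [2.144, 2.296, 0.001]
contact_force: [2.6, -0.1, -0.4]
gripper_width: 0.0645
clock: 3.4
tcp_pos: [0.5366, 0.0785, 0.2458]
ee_rot: [2.144, 2.296, 0.001]
contact_force: [0.9, 0.7, -0.5]
gripper_width: 0.0641
```

```bash
python3 -m creep '[{"x":-0.0205,"y":0.009,"z":0.015,"spin":0,"gripper":0.6},{"x":-0.0205,"y":0.009,"z":0.015,"spin":0,"gripper":0.6},{"x":-0.0205,"y":0.009,"z":0.015,"spin":0,"gripper":0.6},{"x":-0.0205,"y":0.009,"z":0.015,"spin":0,"gripper":0.6},{"x":-0.0205,"y":0.009,"z":0.015,"spin":0,"gripper":0.6},{"x":-0.0205,"y":0.009,"z":0.015,"spin":0,"gripper":0.6},{"x":0,"y":0,"z":0.01,"spin":0,"gripper":0.6},{"x":0,"y":0,"z":0,"spin":0,"gripper":0.6}]'
python3 - <<'E'
from h import *
np.set_printoptions(precision=4,suppress=True)
s=env.observe();p=s["tcp_pos"]
for n in("side","top"):
    c=cam(n); print(n,proj(c,p),[(x["position"],x["conf"]) for x in env.spot_point(n,"tray_tab")])
    if n=="side": a=cv2.resize(c["frame"][170:310,265:415],None,fx=4,fy=4,interpolation=cv2.INTER_CUBIC)
    else: b=cv2.resize(c["frame"][160:300,285:385],None,fx=4,fy=4,interpolation=cv2.INTER_CUBIC); b=cv2.convertScaleAbs(b,alpha=1.6,beta=20)[:560]
cv2.imwrite("pics/c.png",np.hstack([a[:,:400+0],b])); print(p)
E
```

```text
clock: 4.07
tcp_pos: [0.5972, -0.0403, 0.1432]
ee_rot: [-2.145, -2.292, 0.005]
contact_force: [-0.4, 0.4, -1.1]
gripper_width: 0.0549
side [[333.8061 240.8006]] [([336.7, 282.2], 0.91), ([318.9, 257.3], 0.62)]
top [[341.1324 235.7898]] [([395.7, 202.8], 0.37)]
[ 0.5972 -0.0403  0.1432]
```

View pics/c.png

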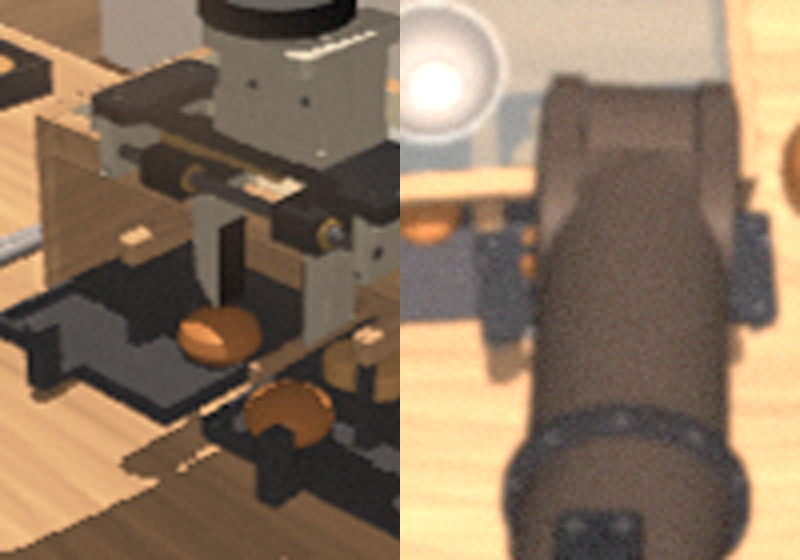

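The picture shows the gripper straight over the right tray's tab. The finger midpoint is at side crop (273,325), the tab at (278,432), and there is a clear gap to the shelf. I'll descend and grip.

```bash
python3 -m creep '[{"x":0,"y":0.002,"z":0.013,"spin":0,"gripper":0.6},{"x":0,"y":0,"z":0.015,"spin":0,"gripper":0.6},{"x":0,"y":0,"z":0.015,"spin":0,"gripper":0.6},{"x":0,"y":0,"z":0.015,"spin":0,"gripper":0.6},{"x":0,"y":0,"z":0.015,"spin":0,"gripper":0.6},{"x":0,"y":0,"z":0.015,"spin":0,"gripper":0.6},{"x":0,"y":0,"z":0.013,"spin":0,"gripper":0.6},{"x":0,"y":0,"z":0,"spin":0,"gripper":0.6}]'
python3 -m creep '[{"x":0,"y":0,"z":0,"spin":0,"gripper":0.45},{"x":0,"y":0,"z":0,"spin":0,"gripper":0.35},{"x":0,"y":0,"z":0,"spin":0,"gripper":0.25},{"x":0,"y":0,"z":0,"spin":0,"gripper":0.2},{"x":0,"y":0,"z":0,"spin":0,"gripper":0.15},{"x":0,"y":0,"z":0,"spin":0,"gripper":0.1},{"x":0,"y":0,"z":0,"spin":0,"gripper":0},{"x":0,"y":0,"z":0,"spin":0,"gripper":0}]'
```

```text
clock: 4.93
tcp_pos: [0.5988, -0.0378, 0.0421]
ee_rot: [-2.141, -2.296, 0.003]
contact_force: [-1.0, 0.3, -0.6]
gripper_width: 0.0549
clock: 5.6
tcp_pos: [0.6005, -0.0388, 0.0448]
ee_rot: [2.144, 2.296, 0.001]
contact_force: [-0.5, 1.0, 3.5]
gripper_width: 0.0136
```

```bash
python3 -m creep '[{"x":0,"y":-0.001,"z":0,"spin":0,"gripper":0},{"x":0,"y":-0.002,"z":0,"spin":0,"gripper":0},{"x":0,"y":-0.003,"z":0,"spin":0,"gripper":0},{"x":0,"y":-0.004,"z":0,"spin":0,"gripper":0},{"x":0,"y":-0.005,"z":0,"spin":0,"gripper":0},{"x":0,"y":-0.005,"z":0,"spin":0,"gripper":0},{"x":0,"y":-0.005,"z":0,"spin":0,"gripper":0},{"x":0,"y":-0.005,"z":0,"spin":0,"gripper":0}]'
python3 -c "
from h import *
c=cam('top');cv2.imwrite('pics/d.png',c['frame']);print([(x['position'],x['conf']) for x in env.spot_point('top','tray_handle')])
c=cam('side');print([(x['position'],x['conf']) for x in env.spot_point('side','tray_handle')])"
```

```text
clock: 6.27
tcp_pos: [0.5703, -0.0409, 0.0448]
ee_rot: [2.143, 2.296, 0.001]
contact_force: [5.2, -0.3, 2.1]
gripper_width: 0.0137
[]
[([356.3, 255.0], 0.85)]
```

Moved 30 mm with a 5 N drag, so it slides freely. I'll continue.

```bash
python3 -m creep '[{"x":0,"y":-0.006,"z":0,"spin":0,"gripper":0},{"x":0,"y":-0.007,"z":0,"spin":0,"gripper":0},{"x":0,"y":-0.007,"z":0,"spin":0,"gripper":0},{"x":0,"y":-0.007,"z":0,"spin":0,"gripper":0},{"x":0,"y":-0.007,"z":0,"spin":0,"gripper":0},{"x":0,"y":-0.007,"z":0,"spin":0,"gripper":0},{"x":0,"y":-0.007,"z":0,"spin":0,"gripper":0},{"x":0,"y":-0.007,"z":0,"spin":0,"gripper":0}]'
python3 -m creep '[{"x":0,"y":-0.007,"z":0,"spin":0,"gripper":0},{"x":0,"y":-0.007,"z":0,"spin":0,"gripper":0},{"x":0,"y":-0.007,"z":0,"spin":0,"gripper":0},{"x":0,"y":-0.007,"z":0,"spin":0,"gripper":0},{"x":0,"y":-0.007,"z":0,"spin":0,"gripper":0},{"x":0,"y":-0.007,"z":0,"spin":0,"gripper":0},{"x":0,"y":-0.007,"z":0,"spin":0,"gripper":0},{"x":0,"y":-0.007,"z":0,"spin":0,"gripper":0}]'
python3 -m creep '[{"x":0,"y":-0.007,"z":0,"spin":0,"gripper":0},{"x":0,"y":-0.007,"z":0,"spin":0,"gripper":0},{"x":0,"y":-0.006,"z":0,"spin":0,"gripper":0},{"x":0,"y":-0.005,"z":0,"spin":0,"gripper":0},{"x":0,"y":-0.004,"z":0,"spin":0,"gripper":0},{"x":0,"y":-0.003,"z":0,"spin":0,"gripper":0},{"x":0,"y":-0.002,"z":0,"spin":0,"gripper":0},{"x":0,"y":0,"z":0,"spin":0,"gripper":0}]'
```

```text
clock: 7.13
tcp_pos: [0.5155, -0.0446, 0.0448]
ee_rot: [2.143, 2.296, 0.001]
contact_force: [4.9, -0.1, 3.7]
gripper_width: 0.0136
clock: 7.8
tcp_pos: [0.4597, -0.0485, 0.0448]
ee_rot: [2.143, 2.296, 0.001]
contact_force: [5.4, -0.0, 2.1]
gripper_width: 0.0137
clock: 8.47
tcp_pos: [0.4255, -0.0509, 0.0447]
ee_rot: [2.144, 2.296, 0.0]
contact_force: [2.6, -0.2, 6.6]
gripper_width: 0.0138
```

```bash
python3 -m creep '[{"x":0,"y":0,"z":0,"spin":0,"gripper":0.6},{"x":0,"y":0,"z":0,"spin":0,"gripper":0.6},{"x":0,"y":0,"z":0,"spin":0,"gripper":0.6},{"x":0,"y":0,"z":0,"spin":0,"gripper":0.6},{"x":0,"y":0,"z":-0.01,"spin":0,"gripper":0.6},{"x":0,"y":0,"z":-0.02,"spin":0,"gripper":0.6},{"x":0,"y":0,"z":-0.025,"spin":0,"gripper":0.6},{"x":0,"y":0,"z":-0.025,"spin":0,"gripper":0.6}]'
python3 -m creep '[{"x":0,"y":0,"z":-0.025,"spin":0,"gripper":0.6},{"x":0,"y":0,"z":-0.02,"spin":0,"gripper":0.6},{"x":0,"y":0.015,"z":0,"spin":0,"gripper":0.6},{"x":0,"y":0.02,"z":0,"spin":0,"gripper":0.6},{"x":0,"y":0.02,"z":0,"spin":0,"gripper":0.6},{"x":0,"y":0.02,"z":0,"spin":0,"gripper":0.6},{"x":0,"y":0.02,"z":0,"spin":0,"gripper":0.6},{"x":0,"y":0.01,"z":0,"spin":0,"gripper":0.6}]'
python3 - <<'E'
from h import *
np.set_printoptions(precision=4,suppress=True)
s=env.observe();p=s["tcp_pos"]
im=[]
for n in("side","top"):
    c=cam(n)
    for q in("tray_handle","tray_tab","tray"): print(n,q,[(x["position"],x["conf"],atz(c,x["position"],{"tray_handle":.071,"tray_tab":.04,"tray":0}[q])) for x in env.spot_point(n,q)])
    print(proj(c,p)); im.append(c["frame"])
a=cv2.resize(im[0][190:340,240:380],None,fx=4,fy=4,interpolation=cv2.INTER_CUBIC)
b=cv2.convertScaleAbs(im[1][150:300,290:350],alpha=1.6,beta=20);b=cv2.resize(b,None,fx=4,fy=4,interpolation=cv2.INTER_CUBIC)
cv2.imwrite("pics/e.png",np.hstack([a,b])); print(p)
E
```

```text
clock: 9.13
tcp_pos: [0.4245, -0.0509, 0.1248]
ee_rot: [-2.143, -2.295, 0.003]
contact_force: [1.3, -0.1, -0.7]
gripper_width: 0.0546
clock: 9.8
tcp_pos: [0.532, -0.0433, 0.1691]
ee_rot: [-2.143, -2.297, 0.0]
contact_force: [-0.7, 0.4, 0.3]
gripper_width: 0.0549
side tray_handle [([309.9, 284.1], 0.66, array([ 0.5278, -0.043 ,  0.071 ]))]
side tray_tab [([274.6, 317.2], 0.84, array([ 0.4335, -0.0457,  0.04  ]))]
side tray [([310.6, 313.3], 0.56, array([ 0.5252, -0.0462,  0.    ]))]
[[310.7399 240.9085]]
top tray_handle [([276.2, 217.8], 0.5, array([0.6638, 0.1415, 0.071 ]))]
top tray_tab [([395.2, 202.1], 0.73, array([ 0.7162, -0.2002,  0.04  ]))]
top tray []
[[342.683  258.3067]]
[ 0.532  -0.0433  0.1691]
```

View pics/e.png

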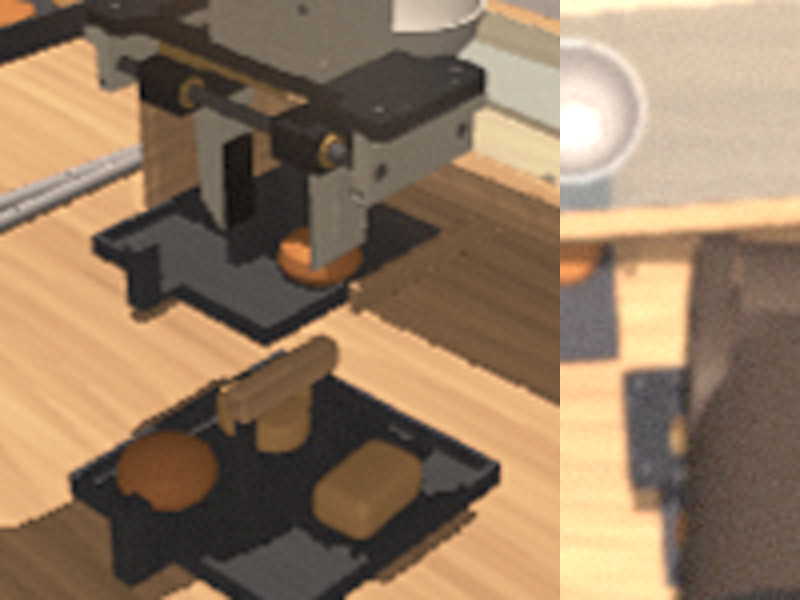

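The tray stands wholly out with all three pastries on it. Its handle is at side crop (280,380), i.e. about (0.529, -0.043), directly under the fingers. I'll descend and grip it.

```bash
python3 -m creep '[{"x":0,"y":-0.001,"z":0.014,"spin":0,"gripper":0.6},{"x":0,"y":-0.001,"z":0.015,"spin":0,"gripper":0.6},{"x":0,"y":0,"z":0.015,"spin":0,"gripper":0.6},{"x":0,"y":0,"z":0.015,"spin":0,"gripper":0.6},{"x":0,"y":0,"z":0.015,"spin":0,"gripper":0.6},{"x":0,"y":0,"z":0.014,"spin":0,"gripper":0.6},{"x":0,"y":0,"z":0.008,"spin":0,"gripper":0.6},{"x":0,"y":0,"z":0,"spin":0,"gripper":0.6}]'
python3 -m creep '[{"x":0,"y":0,"z":0,"spin":0,"gripper":0.45},{"x":0,"y":0,"z":0,"spin":0,"gripper":0.35},{"x":0,"y":0,"z":0,"spin":0,"gripper":0.25},{"x":0,"y":0,"z":0,"spin":0,"gripper":0.2},{"x":0,"y":0,"z":0,"spin":0,"gripper":0.15},{"x":0,"y":0,"z":0,"spin":0,"gripper":0.1},{"x":0,"y":0,"z":0,"spin":0,"gripper":0},{"x":0,"y":0,"z":0,"spin":0,"gripper":0}]'
python3 -c "
from h import *
s=env.observe();print(s['contact_force'],s['moment'],s['tcp_pos'])"
```

```text
clock: 10.87
tcp_pos: [0.5271, -0.0437, 0.0723]
ee_rot: [-2.143, -2.295, 0.003]
contact_force: [0.0, 0.3, -0.4]
gripper_width: 0.0549
clock: 11.53
tcp_pos: [0.5286, -0.0438, 0.0737]
ee_rot: [2.144, 2.296, 0.0]
contact_force: [-1.4, -1.1, 2.0]
gripper_width: 0.0137
[-1.35017059 -1.09961547  2.02946688] [0.05276599 0.11390095 0.04849543] [ 0.52862128 -0.04375173  0.07372212]
```

Gripped. I'll lift 8 mm gently and read the moment to find the balance point.

```bash
python3 -m creep '[{"x":0,"y":0,"z":-0.001,"spin":0,"gripper":0},{"x":0,"y":0,"z":-0.001,"spin":0,"gripper":0},{"x":0,"y":0,"z":-0.002,"spin":0,"gripper":0},{"x":0,"y":0,"z":-0.002,"spin":0,"gripper":0},{"x":0,"y":0,"z":-0.002,"spin":0,"gripper":0},{"x":0,"y":0,"z":-0.001,"spin":0,"gripper":0},{"x":0,"y":0,"z":-0.001,"spin":0,"gripper":0},{"x":0,"y":0,"z":0,"spin":0,"gripper":0}]'
python3 - <<'E'
from h import *
np.set_printoptions(precision=4,suppress=True)
s=env.observe();print(s['contact_force'],s['moment'],s['tcp_pos'])
c=cam("side"); cv2.imwrite("pics/f.png",cv2.resize(c["frame"][190:340,200:390],None,fx=4,fy=4,interpolation=cv2.INTER_CUBIC))
E
```

```text
clock: 12.2
tcp_pos: [0.5286, -0.0437, 0.0837]
ee_rot: [2.144, 2.296, 0.0]
contact_force: [-0.0, 0.1, -7.8]
gripper_width: 0.0138
[-0.0041  0.0752 -7.8355] [-0.0105  0.0109 -0.0262] [ 0.5286 -0.0437  0.0837]
```

View pics/f.png

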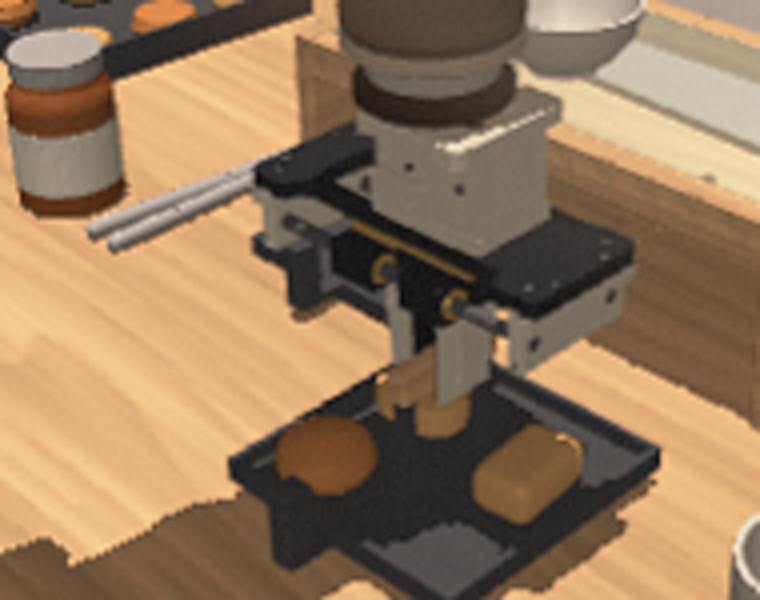

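The picture shows the tray off the counter and looking level, with the bun (325,455), roll (528,472) and palmier (443,415) on it. The moment is about 0.01 Nm at 7.8 N, so it is balanced. I'll lift on.

```bash
python3 -m creep '[{"x":0,"y":0,"z":-0.001,"spin":0,"gripper":0},{"x":0,"y":0,"z":-0.002,"spin":0,"gripper":0},{"x":0,"y":0,"z":-0.003,"spin":0,"gripper":0},{"x":0,"y":0,"z":-0.005,"spin":0,"gripper":0},{"x":0,"y":0,"z":-0.006,"spin":0,"gripper":0},{"x":0,"y":0,"z":-0.006,"spin":0,"gripper":0},{"x":0,"y":0,"z":-0.006,"spin":0,"gripper":0},{"x":0,"y":0,"z":-0.006,"spin":0,"gripper":0}]'
python3 -m creep '[{"x":0,"y":0,"z":-0.006,"spin":0,"gripper":0},{"x":0,"y":0,"z":-0.006,"spin":0,"gripper":0},{"x":0,"y":0,"z":-0.006,"spin":0,"gripper":0},{"x":0,"y":0,"z":-0.006,"spin":0,"gripper":0},{"x":0,"y":0,"z":-0.006,"spin":0,"gripper":0},{"x":0,"y":0,"z":-0.006,"spin":0,"gripper":0},{"x":0,"y":0,"z":-0.006,"spin":0,"gripper":0},{"x":0,"y":0,"z":-0.006,"spin":0,"gripper":0}]'
python3 -m creep '[{"x":0,"y":0,"z":-0.006,"spin":0,"gripper":0},{"x":0,"y":0,"z":-0.006,"spin":0,"gripper":0},{"x":0,"y":0,"z":-0.006,"spin":0,"gripper":0},{"x":0,"y":0,"z":-0.006,"spin":0,"gripper":0},{"x":0,"y":0,"z":-0.005,"spin":0,"gripper":0},{"x":0,"y":0,"z":-0.004,"spin":0,"gripper":0},{"x":0,"y":0,"z":-0.002,"spin":0,"gripper":0},{"x":0,"y":0,"z":-0.001,"spin":0,"gripper":0}]'
python3 -m creep '[{"x":0,"y":0,"z":0,"spin":0,"gripper":0},{"x":0,"y":0,"z":0,"spin":0,"gripper":0},{"x":0,"y":0,"z":0,"spin":0,"gripper":0},{"x":0,"y":0,"z":0,"spin":0,"gripper":0},{"x":0,"y":0,"z":0,"spin":0,"gripper":0},{"x":0,"y":0,"z":0,"spin":0,"gripper":0},{"x":0,"y":0,"z":0,"spin":0,"gripper":0},{"x":0,"y":0,"z":0,"spin":0,"gripper":0}]'
python3 - <<'E'
from h import *
np.set_printoptions(precision=4,suppress=True)
s=env.observe();print(s['contact_force'],s['moment'],s['tcp_pos'])
c=cam("side"); cv2.imwrite("pics/g.png",cv2.resize(c["frame"][150:350,190:450],None,fx=3,fy=3,interpolation=cv2.INTER_CUBIC))
E
```

```text
clock: 12.92
tcp_pos: [0.5286, -0.0437, 0.1194]
ee_rot: [2.144, 2.296, 0.001]
contact_force: [0.1, 0.6, -6.5]
gripper_width: 0.0139
clock: 13.58
tcp_pos: [0.5285, -0.0437, 0.1671]
ee_rot: [-2.144, -2.296, 0.0]
contact_force: [-0.1, 0.0, -6.8]
gripper_width: 0.0136
clock: 14.25
tcp_pos: [0.5286, -0.0437, 0.2028]
ee_rot: [2.144, 2.296, 0.0]
contact_force: [-0.7, 0.4, -6.7]
gripper_width: 0.014
clock: 14.92
tcp_pos: [0.5285, -0.0437, 0.2025]
ee_rot: [-2.144, -2.296, 0.0]
contact_force: [0.5, 0.6, -7.2]
gripper_width: 0.0134
[ 0.4544  0.6194 -7.2423] [ 0.0253  0.0307 -0.0017] [ 0.5285 -0.0437  0.2025]
```

View pics/g.png

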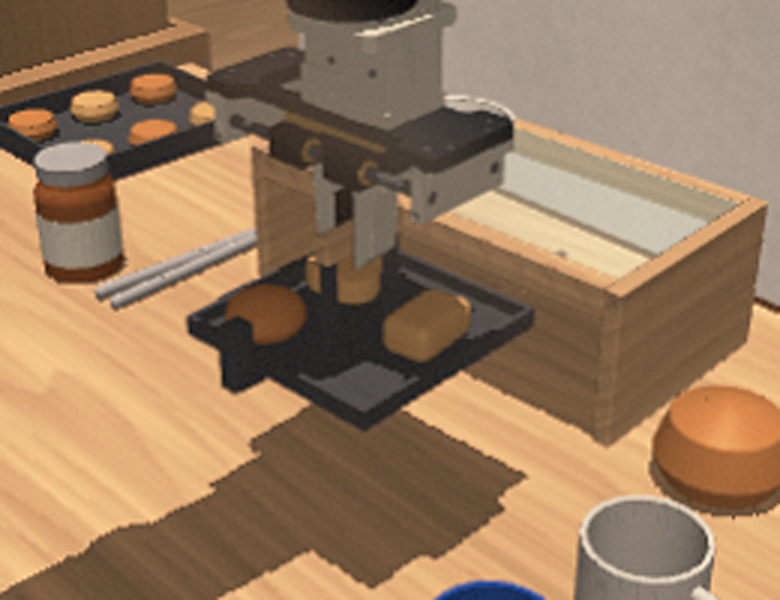

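The tray hangs in front of the shelf with all three pastries. Its rim corners are at crop (190,322), (365,420) and (532,310). I'll do a quick levelness check from those corners before handing in.

Run:
```python
from h import *
from scipy.optimize import least_squares
np.set_printoptions(precision=4,suppress=True)
c=cam("side"); px=np.array([(190+u/3,150+v/3) for u,v in((190,322),(365,418),(532,312))])
X=np.array([[-.08,.08,-.057],[-.08,-.08,-.057],[.08,-.08,-.057]]) # rim top rel. handle middle
s=env.observe(); h=np.array([.5285,-.0437,.2005])
f=lambda q:(proj(c,h+R.from_euler("ZYX",q,degrees=True).apply(X))-px).ravel()
r=least_squares(f,[3.9,0,0]);print("yaw,pitch,roll",r.x,"resid px",r.fun, "level resid",f([3.9,0,0]))
```

```text
yaw,pitch,roll [ 4.0682 -1.0842  0.0215] resid px [-1.684  -2.3472 -0.4404 -2.1726  0.9073 -3.0982] level resid [-2.1623 -2.8725 -1.0818 -2.6274  0.5677 -2.1414]
```

Level within about 1°, which is within the measuring error. Handing in.

```bash
python3 -c "
from plant import env
print(env.job_done()); s=env.observe(); print(s['clock'],s['tcp_pos'],s['contact_force'],s['gripper_width'])"
```

```text
the job is handed in; nothing more can be done
None
the job is handed in; nothing more can be done
```

I took the right-hand tray (bun, palmier and roll), pulled it about 175 mm straight out by its tab, and lifted it by the centre handle. I handed the job in while holding it there, at about 15 s of the 51 s allowed.

**Last checks:**
- **Height:** the underside is about 0.13 m above the counter, worked out from the gripper height of 0.2025 m.
- **Steadiness:** the gripper read the same pose before and after a 0.7 s hold, with a load of about 7 N and moments of 0.03 Nm or less.
- **Level:** the picture fit gives a pitch of about 1° and no roll. That fit was off by up to 3 pixels, so the 1° is within its error.
- **Pastries:** all three are on the tray in the last picture.
- **Other things:** the jar, mug, loaf and tongs looked where they were. The other tray and its bun last showed undisturbed just before the lift, because the arm hid them in the final picture.

**Disagreements:** in the first pictures the two cameras differed by about 5 mm on positions. Once the arm hid the tray, the networks' finds in the top view were wrong, so I went by the side camera there.

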